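Throw the engraver's table-feed lever into the marked notch

ROBOT

A 6-joint arm with a two-finger parallel gripper is mounted at the origin on the work surface. World frame = base frame: x ahead of the robot, y to its left, z up, the work surface at z = 0. Lengths are in mm, angles in rad, forces in N, time in s.
With the tool pointing down it reaches from about 400 to 925 mm from the base axis. Payload 12.5 kg.
Tool frame: the origin (TCP) lies midway between the tips of the shut fingers; the grasp point (between the pads) lies 19 mm behind it; z points along the fingers, y is the line along which they close (so a half turn about z gives the same grasp; the last joint's range is limited). The gripper opens to 95 mm and grips with 3 to 60 N. Pads are 20 mm wide; open, the fingers measure 119 mm over their backs; the gripper's body (75 mm by 180 mm) begins 59 mm behind the grasp point.
Start: joints at [1.006, 0.491, 1.559, -0, 1.092, -0.106], TCP at [276.782, 560.391, 214.661] pointing down, gripper open.
Joint ranges: [-3.1, 3.1], [-0.84, 2.19], [0.05, 2.79], [-1.13, 4.28], [0.06, 2.93], [-2.69, 2.69]. Speed limits (rad/s): [2.22, 2.22, 2.79, 3.14, 3.14, 3.14].

INTERFACE

Orientations are given as [roll, pitch, yaw] about the fixed x, y, z axes, in that order (R = Rz(yaw) Ry(pitch) Rx(roll)).
In Python, from cell import env gives the robot as it stands.
- The arm moves only by the tool carry_out, never from a script. Its argument "series" is a list of rows, each a list of 4 numbers: the shift along the world's x, y, z normalised to -1 to 1, where 1 is 5 cm, then the turn about the world's z normalised to -1 to 1, where 1 is 6 degrees. In form: [[x, y, z, turn], ...]. A call has exactly 5 rows; each row shifts and turns the commanded pose from where the row before left it; what a row does not reach is not made up. A row lasts 1/10 s, in which the tool goes at most 50 mm and 8.59 degrees, less where a joint would pass 70% of its speed; a pose out of reach is approached as far as the arm can. A call with a number of a shift or a turn outside -1 to 1 is refused whole. A call with a gripper value outside its range is refused whole. "fingers" is the closure, from -1 (fully open) to 1 (shut), set as the call begins (left out, the last holds). The fingers move at their own pace and stop on an object; the grip force is fixed at half the most. Time passes only in rows, so rows that do not move let the fingers close, or fill a call up. It gives the time, the measured TCP pose, the force, the opening and the grip force at its end, in the units of the state.
- env.state(): the state, without advancing time (a new reading comes with each control period).
- env.read_camera(name): name is "scene" or "top"; returns the picture (480x640x3 uint8, red, green, blue); there is no depth.
- env.calibration(name): a dict with "K" (3x3 intrinsics, pixels), "dist" ([k1, k2, p1, p2, k3] as OpenCV has them; the pictures are not rectified), "pose" (4x4, takes a point from camera to world coordinates). Camera axes: x right, y down, z forward; pixel columns grow to the right and rows downward; lengths in mm; the calibration is good to about 2 mm. A picture is of the moment at which its call begins. calibration takes no time and is no camera call.
- env.job_done(): hands the job in; it is judged then, once.
Trained networks look in the newest picture that a camera, given by its name, has taken for a name from the list of things; names that differ only in an ending like _2 or _b are one class to them, and where a whole thing is asked for, a point or a joint stands for the part that bears it (a point fixed in the world has none). Each returns a list of dicts, best first, with "conf" (0 to 1); they miss things now and then, are a little off and sometimes report something else, mostly with a low value. They report only what shows in the picture. A call takes as long as a camera call.
- env.look_for(camera, label): "position" ([row, column] as shares, 0 to 1, of the picture: columns of its width, rows of its height, amid what is visible of it).
The state is a dict: "t": time; "joints": joint angles; "qvel": joint speeds; "tau": joint torques, N m; "eef_pos": TCP position; "tcp_rot": TCP orientation; "ft_force": force on the tool from outside, world axes, zero at the start; "moment": the same for the moment, N m; "opening": opening from 0.0 (shut) to 1.0 (fully open); "grip_force": force on a finger pad.
Only numpy, scipy, OpenCV 4.12 (cv2) and the standard library are available. Lean on these libraries where they do the work, as an engineer would, in place of code of your own. Each camera call takes 0.05 s, during which the arm holds its last target. There are 200 camera calls.

TASK

Set the feed of the small bench engraving machine: raise its ball-ended lever clear of the teeth, swing it round to the notch that has the upright pointed post beyond it (the other three notches have only flat caps), and let it down so that it lies fully home in that notch. Let go of the lever, and leave the screwdriver and the tile case beside the machine where they are.

Things in the scene. Friction and masses are not known exactly. Their poses are not given: they have to be found in the camera images.
- machine: Engraving machine, fixed. Origin on the table under the lever pivot; z up, the lever side is its -x. Base plate 20 mm thick, 400 mm wide (y), from x -270 to 230 mm. Behind the pivot stand a work table (under 85 mm high) and, at x 95 to 190, y 145 mm, a column with motor, 230 mm high. On the lever side are only the gate, the hub (83 mm high) and the post.
- pivot (a point): Point on the lever's upright pivot axis, 70 mm above the table, at the cross pin on which the lever lifts; axes parallel to the machine's.
- gate_mid (a point): Middle of the gate's floor: 130 mm from the pivot axis, 62 mm above the table. The steel gate is an arc of that radius, 22 mm deep, with six round-topped teeth 14 mm wide, tops 80 mm above the table, at swing angles -0.80, -0.54, -0.28, 0.28, 0.54, 0.80 rad. The wide middle gap is neutral; the four notches, 20 mm wide, are centred at -0.67, -0.41, 0.41, 0.67.
- lever_swing (a joint): Turn of the lever about the upright pivot axis, rad, -0.74 to 0.74; 0 = lever along the machine's -x, positive = counter-clockwise seen from above (the knob moves towards the machine's -y). Stays where it is left (light friction).
- lever_lift (a joint): Lift of the lever on its cross pin, rad, 0 (level, fully down) to 0.4 (knob up). It falls down by its own weight (knob needs about 2 N to lift). The bar clears the teeth above 0.14; lying on top of a tooth it reads about 0.13.
- knob_centre (a point): Centre of the black ball knob, 36 mm across, in line with the steel bar (12 mm square) at 185 mm from the pivot axis; 70 mm above the work surface when the lever is down. The point's axes go with the lever: -x points outwards along the bar, z up when it is down. Can be gripped from above.
- lever_nose (a point): Tip of the small steel cone that sticks out of the knob, 212 mm from the pivot axis; it points at the post or cap of the notch that the lever is in.
- mark_post: Upright steel post with a pointed top, 24 mm across and 34 mm tall, fixed on the base plate 232 mm from the pivot axis beyond one of the four notches: it marks the wanted notch (the others have flat caps 14 mm across, 4 mm high). Origin: centre of its underside, 20 mm above the work surface.
- screwdriver: Bystander: screwdriver 190 mm long with a black handle, lying on the table at one side of the machine. Origin: its underside, near the middle.
- tile_case: Bystander: open clear plastic case 90 x 120 x 28 mm with black tiles, at the other side. Origin: centre of its underside.

How it is judged (in metres and radians):
At the end, for the whole second after the job is handed in: The lever lies at rest, fully down (lift under 0.035 rad) in the notch marked by the upright post: its nose within 30 mm of the post's centre, seen from above (20 mm when centred in that notch, over 55 mm in any other) (horizontal distance between lever_nose and mark_post below 0.03 m and value of joint lever_lift below 0.035 rad and velocity of joint lever_swing between -0.05 and 0.05 rad/s and velocity of joint lever_lift between -0.05 and 0.05 rad/s); the robot touches nothing.
It fails at once if the screwdriver is pushed more than 30 mm from its place (distance of screwdriver from where it was at the start of the episode above 0.03 m).
It fails at once if the tile case is pushed more than 30 mm from its place (distance of tile_case from where it was at the start of the episode above 0.03 m).
It also fails if it takes over 35 s, if anything falls off the work surface, if the arm or the gripper's body presses on something with over 40 N, if the wrist force passes 120 N, or if a joint passes its speed limit or range.

## Working session

There is one attempt and no reset: what is moved stays moved. The work goes in short steps, Python scripts to look and compute and a tool call to move; the robot and the scene stay as the last step left them, time stands still between calls to the robot, and variables do not carry over. Pictures are saved under pics/ and viewed, at most 10 in all, crops included, and the job is handed in when it is done.

Besides the shell and the picture viewer there is one more tool, called after ">>>" as name(argument=value, ...) on one line, values as JSON. carry_out: Moves the arm, as the interface text tells. Its arguments: {"type":"object","properties":{"series":{"type":"array","items":{"type":"array","items":{"type":"number","minimum":-1,"maximum":1}}},"fingers":{"type":"number"}},"required":["series"]}

```bash
mkdir -p pics; cat > h.py <<'E'
import numpy as np, cv2
from cell import env
def ray(cam,uv):
    c=env.calibration(cam);K=np.array(c["K"],float);d=np.array(c["dist"],float);T=np.array(c["pose"],float)
    n=cv2.undistortPoints(np.array([[uv]],float),K,d)[0,0]
    return T[:3,3],T[:3,:3]@np.array([n[0],n[1],1])
def at(cam,uv,z):
    o,r=ray(cam,uv);return o+r*(z-o[2])/r[2]
def px(cam,P):
    c=env.calibration(cam);T=np.linalg.inv(np.array(c["pose"],float))
    return cv2.projectPoints(np.array(P,float).reshape(-1,3),cv2.Rodrigues(T[:3,:3])[0],T[:3,3],np.array(c["K"],float),np.array(c["dist"],float))[0][:,0]
E
python3 - <<'E'
from h import *
zs=dict(knob_centre=70,lever_nose=70,mark_post=37,pivot=70,gate_mid=62,machine=40,screwdriver=10,tile_case=14)
for cam in("top","scene"):
    im=env.read_camera(cam);cv2.imwrite(f"pics/{cam}0.png",im[...,::-1])
    for n,z in zs.items():
        for r in env.look_for(cam,n)[:3]:
            p=r["position"];uv=(p[1]*640,p[0]*480);print(cam,n,round(r["conf"],2),np.round(uv),np.round(at(cam,uv,z)))
    print(np.round(np.array(env.calibration(cam)["pose"]),2))
s=env.state();print(s["t"],s["eef_pos"],s["tcp_rot"],s["ft_force"])
E
```

```text
top knob_centre 0.48 [334. 230.] [615.  -0.  70.]
top lever_nose 0.67 [341. 264.] [538. -16.  70.]
top pivot 0.79 [334. 228.] [619.  -1.  70.]
top gate_mid 0.78 [335. 230.] [616.  -3.  62.]
top machine 0.89 [334. 231.] [620.  -0.  40.]
top screwdriver 0.56 [463. 254.] [ 570. -308.   10.]
top tile_case 0.8 [204. 282.] [502. 308.  14.]
[[ 0.00000e+00 -9.80000e-01  1.80000e-01  4.08100e+02]
 [-1.00000e+00  0.00000e+00  2.00000e-02  1.30700e+01]
 [-2.00000e-02 -1.80000e-01 -9.80000e-01  1.07413e+03]
 [ 0.00000e+00  0.00000e+00  0.00000e+00  1.00000e+00]]
scene lever_nose 0.75 [294. 227.] [543. -18.  70.]
scene mark_post 0.59 [327. 193.] [452.  74.  37.]
scene pivot 0.81 [318. 296.] [705. -11.  70.]
scene gate_mid 0.88 [319. 301.] [711. -12.  62.]
scene machine 0.9 [313. 299.] [693. -17.  40.]
scene screwdriver 0.89 [157. 288.] [ 577. -297.   10.]
scene tile_case 0.89 [440. 193.] [494. 316.  14.]
[[ 2.60000e-01  8.00000e-01 -5.40000e-01  1.20479e+03]
 [ 9.70000e-01 -2.10000e-01  1.60000e-01 -1.39580e+02]
 [ 1.00000e-02 -5.70000e-01 -8.20000e-01  9.83920e+02]
 [ 0.00000e+00  0.00000e+00  0.00000e+00  1.00000e+00]]
0.9 [276.78932338 560.38378789 214.67412613] [3.14148822e+00 1.21611481e-05 2.68274754e+00] [ 0.00420692 -0.19821667  0.01894558]
```

View pics/top0.png

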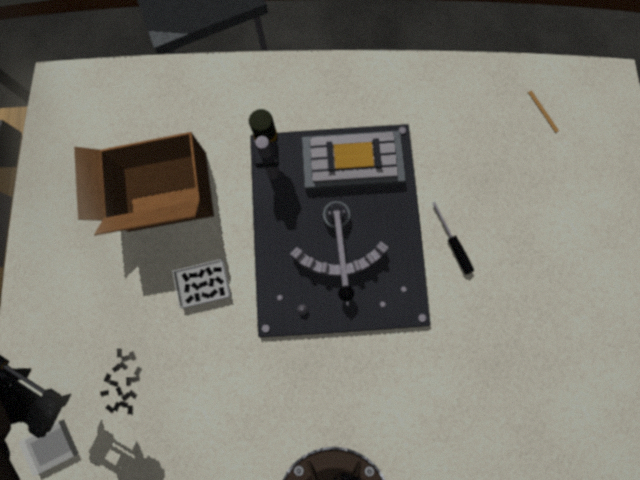

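View pics/scene0.png

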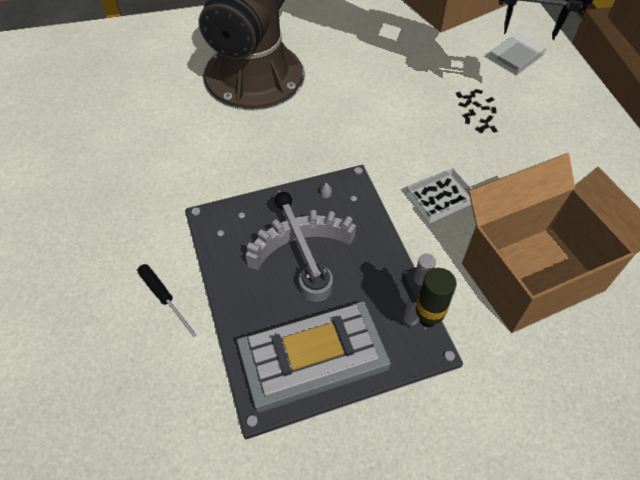

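```bash
cat > fit.py <<'E'
from h import *
from scipy.optimize import least_squares
def pol(r,s,z): return [-r*np.cos(s),-r*np.sin(s),z]
M=[pol(232,-.67,24),pol(232,-.41,54),pol(232,.41,24),pol(232,.67,24)]
O={"top":[(280,297),(302,308),(382,304),(404,289)],"scene":[(354,198),(326,184),(241,215),(221,233)]}
def world(p,P):
    c,s=np.cos(p[2]),np.sin(p[2]);P=np.array(P,float)
    return np.c_[c*P[:,0]-s*P[:,1]+p[0],s*P[:,0]+c*P[:,1]+p[1],P[:,2]]
if __name__=="__main__":
    f=lambda p:np.concatenate([(px(c,world(p,M))-O[c]).ravel() for c in O])
    r=least_squares(f,[720,0,0],x_scale=[10,10,.1]);p=r.x;print(p,np.round(r.fun,1))
    K={"top":(346,293),"scene":(283,199)}
    g=lambda q:np.concatenate([px(c,world(p,[pol(185*np.cos(q[1]),q[0],70+185*np.sin(q[1]))]))[0]-K[c] for c in K])
    k=least_squares(g,[0,0.02]);print("swing,lift",k.x,np.round(k.fun,1))
    for s,l in((k.x[0],0),(k.x[0],.22),(k.x[0]/2-.205,.22),(-.41,.22),(-.41,0)):
        print(round(s,3),np.round(world(p,[pol(185*np.cos(l),s,70+185*np.sin(l))])[0],1),"bar yaw deg",round(np.degrees(p[2]+s),1))
    for c in K:
        im=env.read_camera(c)[...,::-1].copy()
        for P in world(p,M+[[x,y,20] for x in(-270,230) for y in(-200,200)]+[pol(0,0,70),pol(130,0,62),pol(185,k.x[0],70)]):
            u=px(c,P)[0];cv2.circle(im,tuple(int(v) for v in u),2,(0,0,255),-1)
        x0,y0=(240,110) if c=="top" else (180,150)
        im=im[y0:y0+240,x0:x0+220 if c=="top" else x0+290]
        cv2.imwrite(f"pics/fit_{c}.png",cv2.resize(im,None,fx=2,fy=2))
    a,b=[cv2.imread(f"pics/fit_{c}.png")[:480] for c in K];cv2.imwrite("pics/fit.png",cv2.resize(np.hstack([a,b]),(800,376)))
E
python3 fit.py
```

```text
[ 6.58866067e+02 -4.88725033e+00  6.55965081e-02] [-0.9 -0.6 -0.7  0.   0.2 -0.7 -0.8 -0.7 -0.8 -0.2 -0.3 -0.3 -0.1 -0.5
 -1.3 -0.6]
swing,lift [0.04342786 0.02569478] [-0.4 -1.  -0.3  0.1]
0.043 [475. -25.  70.] bar yaw deg 6.2
0.043 [479.4 -24.5 110.4] bar yaw deg 6.2
-0.183 [479.6  16.3 110.4] bar yaw deg -6.7
-0.41 [488.9  56.1 110.4] bar yaw deg -19.7
-0.41 [484.7  57.6  70. ] bar yaw deg -19.7
```

View pics/fit.png

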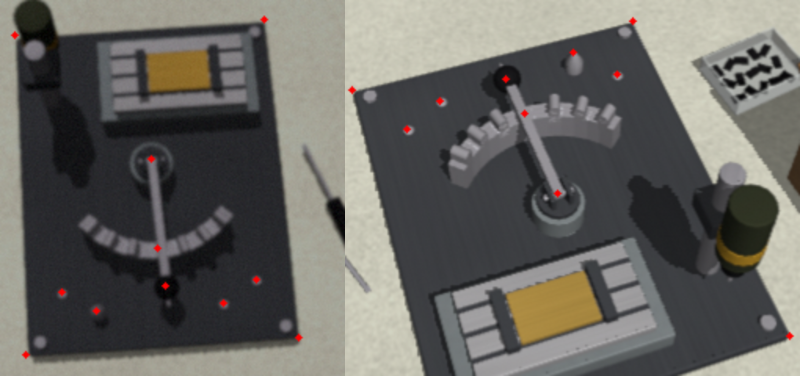

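>>> carry_out(series=[[0.26,-0.78,0,0.36],[0.26,-0.78,0,0.36],[0.26,-0.78,0,0.36],[0.26,-0.78,0,0.36],[0.26,-0.78,0,0.36]], fingers=-1)

```text
t: 1.5
eef_pos: [342.0, 363.9, 214.8]
tcp_rot: [3.141, 0.0, 2.873]
ft_force: [0.9, 0.0, -0.2]
opening: 1.0
grip_force: 0.0
```

>>> carry_out(series=[[0.26,-0.78,0,0.36],[0.26,-0.78,0,0.36],[0.26,-0.78,0,0.36],[0.26,-0.78,0,0.36],[0.26,-0.78,0,0.36]])

```text
t: 2.0
eef_pos: [407.1, 168.8, 214.9]
tcp_rot: [3.141, 0.001, 3.062]
ft_force: [1.4, 0.9, -0.5]
opening: 0.999
grip_force: 0.0
```

>>> carry_out(series=[[0.26,-0.78,0,0.36],[0.26,-0.78,0,0.36],[0.26,-0.78,0,0.36],[0.26,-0.78,0,0.36],[0,0,0,0]])

```text
t: 2.5
eef_pos: [460.2, 10.8, 214.7]
tcp_rot: [-3.141, 0.001, -3.075]
ft_force: [-0.2, 0.3, -0.2]
opening: 1.0
grip_force: 0.0
```

>>> carry_out(series=[[0.15,-0.36,-0.3,0.2],[0.15,-0.36,-0.5,0.2],[0,0,-0.6,0],[0,0,-0.6,0],[0,0,0,0]])

```text
t: 3.0
eef_pos: [472.2, -21.0, 112.2]
tcp_rot: [3.14, -0.005, -3.031]
ft_force: [-0.2, 0.8, 0.0]
opening: 0.999
grip_force: 0.0
```

```bash
python3 - <<'E'
from h import *
print(env.state()["eef_pos"])
a=cv2.resize(env.read_camera("top")[220:340,240:440],(800,480))
cv2.imwrite("pics/above.png",a[...,::-1])
E
```

```text
[472.16603523 -20.9545642  112.17891325]
```

View pics/above.png

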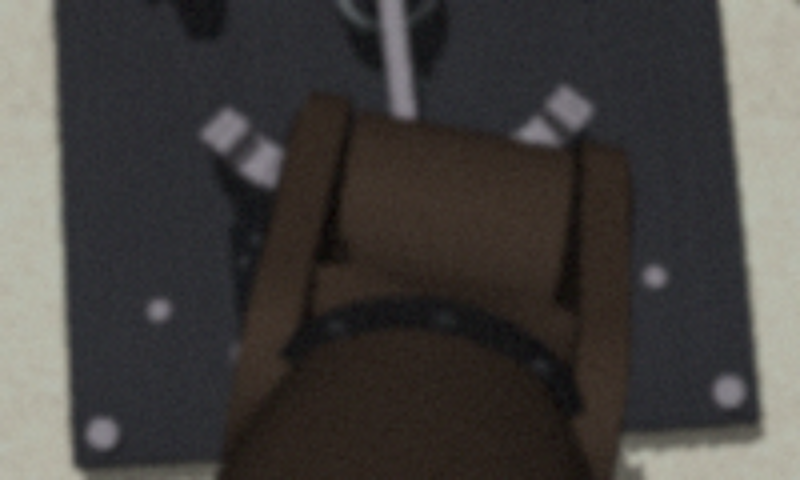

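>>> carry_out(series=[[0.04,-0.07,-0.3,0],[0,0,-0.3,0],[0,0,-0.3,0],[0,0,-0.32,0],[0,0,0,0]])

```text
t: 3.55
eef_pos: [475.9, -24.7, 53.9]
tcp_rot: [3.141, -0.0, -3.03]
ft_force: [-0.3, -0.1, -0.3]
opening: 1.0
grip_force: 0.0
```

>>> carry_out(series=[[0,0,0,0],[0,0,0,0],[0,0,0,0],[0,0,0,0],[0,0,0,0]], fingers=1)

```text
t: 4.05
eef_pos: [475.9, -25.1, 54.0]
tcp_rot: [-3.142, 0.0, -3.031]
ft_force: [-0.6, 0.2, 0.4]
opening: 0.636
grip_force: 0.0
```

>>> carry_out(series=[[0,0,-0.06,0],[0,0,0,0],[0,0,0,0],[0,0,0,0],[0,0,0,0]])

```text
t: 4.55
eef_pos: [475.7, -25.1, 50.6]
tcp_rot: [3.141, -0.0, -3.031]
ft_force: [0.3, 0.4, -0.4]
opening: 0.364
grip_force: 30.0
```

>>> carry_out(series=[[0,0,0,0],[0,0,0,0],[0,0,0,0],[0,0,0,0],[0,0,0,0]])

```text
t: 5.05
eef_pos: [475.7, -25.1, 50.6]
tcp_rot: [3.141, -0.0, -3.031]
ft_force: [-0.9, 0.6, -0.7]
opening: 0.364
grip_force: 30.0
```

>>> carry_out(series=[[0.01,0,0.2,0],[0.02,0,0.2,0],[0.03,0,0.2,0],[0.03,0.01,0.2,0],[0,0,0,0]])

```text
t: 5.55
eef_pos: [480.8, -24.6, 92.2]
tcp_rot: [-3.141, 0.002, -3.031]
ft_force: [-1.0, -1.3, -2.6]
opening: 0.366
grip_force: 30.0
```

>>> carry_out(series=[[-0.01,0.16,0,-0.43],[-0.01,0.16,0,-0.43],[0,0.16,0,-0.43],[0.01,0.16,0,-0.43],[0.02,0.16,0,-0.43]])

```text
t: 6.05
eef_pos: [480.5, 15.7, 90.6]
tcp_rot: [3.142, -0.0, 3.025]
ft_force: [-1.2, 0.0, -1.8]
opening: 0.364
grip_force: 30.0
```

>>> carry_out(series=[[0.02,0.16,0,-0.43],[0.03,0.16,0,-0.43],[0.04,0.16,0,-0.43],[0.05,0.16,0,-0.43],[0.05,0.16,0,-0.43]])

```text
t: 6.55
eef_pos: [489.9, 55.7, 90.5]
tcp_rot: [-3.141, -0.001, 2.8]
ft_force: [-1.3, -1.0, -1.6]
opening: 0.37
grip_force: 30.0
```

>>> carry_out(series=[[0,0,0,0],[0,0,0,0],[0,0,0,0],[0,0,0,0],[0,0,0,0]])

```text
t: 7.05
eef_pos: [489.8, 55.2, 90.6]
tcp_rot: [-3.141, -0.001, 2.802]
ft_force: [-6.0, -0.1, -1.4]
opening: 0.366
grip_force: 30.0
```

>>> carry_out(series=[[-0.03,0.01,-0.2,0],[-0.03,0.01,-0.2,0],[-0.02,0.01,-0.2,0],[-0.01,0.01,-0.18,0],[0,0,0,0]])

```text
t: 7.55
eef_pos: [486.4, 57.3, 51.0]
tcp_rot: [3.141, 0.001, 2.802]
ft_force: [0.2, -0.1, 2.1]
opening: 0.366
grip_force: 30.0
```

>>> carry_out(series=[[0,0,0,0],[0,0,0,0],[0,0,0,0],[0,0,0,0],[0,0,0,0]])

```text
t: 8.05
eef_pos: [486.4, 57.3, 51.9]
tcp_rot: [3.141, 0.001, 2.802]
ft_force: [4.5, -1.1, -0.8]
opening: 0.364
grip_force: 30.0
```

>>> carry_out(series=[[0,0,0,0],[0,0,0,0],[0,0,0,0],[0,0,0,0],[0,0,0,0]], fingers=-1)

```text
t: 8.55
eef_pos: [485.6, 57.4, 51.6]
tcp_rot: [3.142, -0.0, 2.802]
ft_force: [0.3, -1.0, 0.5]
opening: 0.733
grip_force: 0.0
```

>>> carry_out(series=[[0,0,0,0],[0,0,0,0],[0,0,0.1,0],[0,0,0.3,0],[0,0,0.4,0]])

```text
t: 9.05
eef_pos: [485.4, 57.4, 91.9]
tcp_rot: [-3.141, -0.001, 2.802]
ft_force: [-0.1, -0.3, -0.4]
opening: 0.995
grip_force: 0.0
```

>>> carry_out(series=[[0,0,0.6,0],[0,0,0.8,0],[0,0,0.8,0],[-0.2,0.7,0,0],[-0.2,0.7,0,0]])

```text
t: 9.55
eef_pos: [465.9, 127.8, 203.3]
tcp_rot: [3.14, 0.003, 2.8]
ft_force: [-0.1, -0.2, -0.6]
opening: 0.999
grip_force: 0.0
```

>>> carry_out(series=[[-0.2,0.7,0,0],[-0.2,0.7,0,0],[-0.2,0.7,0,0],[-0.2,0.7,0,0],[-0.2,0.7,0,0]])

```text
t: 10.05
eef_pos: [415.1, 303.7, 202.1]
tcp_rot: [3.141, 0.0, 2.802]
ft_force: [-0.1, -0.9, -0.1]
opening: 1.0
grip_force: 0.0
```

>>> carry_out(series=[[-0.2,0.7,0,0],[-0.2,0.7,0,0],[-0.2,0.7,0,0],[0,0,0,0],[0,0,0,0]])

```text
t: 10.55
eef_pos: [385.2, 407.6, 201.6]
tcp_rot: [-3.141, -0.0, 2.804]
ft_force: [0.4, -0.1, -0.0]
opening: 0.998
grip_force: 0.0
```

```bash
python3 - <<'E'
from h import *
a=cv2.resize(env.read_camera("top")[190:340,240:440],(400,300));b=cv2.resize(env.read_camera("scene")[150:300,180:380],(400,300))
cv2.imwrite("pics/end.png",np.hstack([a,b])[...,::-1])
E
```

```text
(no output)
```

View pics/end.png

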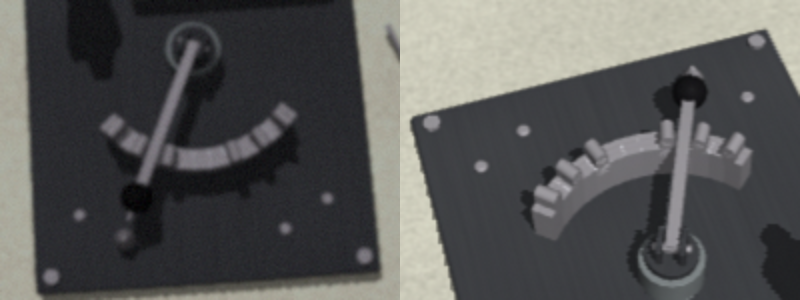

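The bar lies between the teeth, with its nose pointing at the post: the knob is at (308,289) in the top view and (325,195) in the scene view. I'll check the lift from these pixels, then hand in.

```bash
python3 - <<'E'
from fit import *
p=[658.87,-4.89,.0656];K={"top":(308.5,289),"scene":(325,195.5)}
g=lambda q:np.concatenate([px(c,world(p,[pol(185*np.cos(q[1]),q[0],70+185*np.sin(q[1]))]))[0]-K[c] for c in K])
k=least_squares(g,[-.4,0.02]);print(k.x,k.fun)
if abs(k.x[0]+.41)<.06 and k.x[1]<.06: print(env.job_done())
E
```

```text
[-0.41254107  0.01044219] [-0.57164312 -1.40935471 -0.94825228  0.20193167]
the job is handed in; nothing more can be done
None
```

The lever is down in the notch marked by the post (measured swing about -0.41 rad, lift about 0.01 rad), the gripper has let go and is clear, and the job was handed in at about 11 s; I kept clear of the screwdriver and tile case, but did not measure their positions again at the end.

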